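# Close the jar rack: seat the jar and shift the plunger-locked stop one hole

### The job

First stand the loose round jar upright on the narrow raised jar rack, in the gap between the square jar and the sliding stop, and let go of it. Then pull the stop's spring plunger up by its black knob, slide the stop to the next hole towards the jars and let the pin drop fully home in that hole. Finish while still holding the knob with the pin fully down; leave the mug alone and both jars standing on the rack.

Things in the scene. Friction and masses are not known exactly. Their poses are not given: they have to be found in the camera images.
- jar_center (a point): The loose round glass jar with a flat steel lid and dark contents: 52 mm diameter, 95 mm tall, about 0.25 kg, standing upright on the table in front of the rack. The point is its centre, half-way up (47.5 mm above its foot).
- rack: Jar rack, fixed: a wooden plank 64 mm wide (own x) and 330 mm long (own y) on two dark feet, its top 70 mm above the table. Origin under the plank's middle at table height; z up, x across the plank away from the robot, y along it towards the steel end plate (60 mm tall, inner face at y = +150 mm), beside which the square jar stands at about y = +121 mm.
- slot (a point): Where the round jar's foot belongs: plank top, centre line, rack y = +59 mm. The square jar's near face is at about y = +97 mm; the stop's plate ends at first at y = -15 mm and, one hole on, at +25 mm, leaving the jar about 20 mm of play along the plank. The stop can push the jar along.
- knob (a point): Centre of the plunger's black knob: an upright cylinder, 26 mm diameter, 34 mm tall, its centre 133 mm above the table when the pin is home, with 16 mm of free height between its underside and the steel housing (60 x 26 mm, top 100 mm above the table). It is on the plank's centre line right above the pin and travels with the stop.
- stop (a joint): Travel of the steel sliding stop along the plank in m, growing towards the jars (rack +y): about 0 in the first hole, 0.040 in the next, 0.080 in the one after. About 2 N slides it once the pin is out; the pin has 2 mm of play either way in a hole. Its plate, 60 mm wide and reaching 62 mm above the plank, stands 51 mm from the knob on the jars' side.
- plunger (a joint): Height of the plunger in m: 0 with the pin fully home in a hole, growing as the knob is pulled straight up, at most 0.022. The 8 mm round-tipped pin is clear of the hole above 0.010; a spring pulls it down with about 4.5 N at the bottom and 9 N at the top. Between holes it rests on the strip at 0.010.
- square_jar_center (a point): Centre of the white square jar (48 mm wide, 76 mm tall with a round wooden lid; the point is 38 mm above its foot) that already stands on the rack next to the end plate. It stays on the rack.
- mug_center (a point): Centre of a white mug (72 mm diameter, 85 mm tall, point half-way up, handle at its side) standing on the table in front of the rack. Not to be moved.
- next_hole (a point): The pin hole to use, at the plank's top. A steel strip down the plank's middle has four round holes, 12 mm wide, 40 mm apart, at rack y = -110, -70, -30 and +10 mm. The stop is at first locked in the hole at -70 mm; the next one towards the jars is this, at -30 mm.

How it is judged:
By the outcome, as a careful person would: the job done as asked, in the order asked, and still so for the second after the job is handed in, while the arm keeps its last pose, push and grip.
It also fails if it takes over 51 s, if anything falls off the work surface, if the arm or the gripper's body presses on something with over 40 N, if the wrist force passes 120 N, or if a joint passes its speed limit or range.

### The arm

A 6-joint arm with a two-finger parallel gripper is mounted at the origin on the work surface. World frame = base frame: x ahead of the robot, y to its left, z up, the work surface at z = 0. Lengths are in m, angles in rad, forces in N, time in s.
With the tool pointing down it reaches from about 0.375 to 0.975 m from the base axis. Payload 3.8 kg.
Tool frame: the origin (TCP) lies midway between the tips of the shut fingers; the grasp point (between the pads) lies 19 mm behind it; z points along the fingers, y is the line along which they close (so a half turn about z gives the same grasp; the last joint's range is limited). The gripper opens to 85 mm and grips with 20 to 120 N. Pads are 22 mm wide; open, the fingers measure 114 mm over their backs; the gripper's body (76 mm by 85 mm) begins 54 mm behind the grasp point. The pads swing forward as they close: fully open they stand 13 mm farther back than shut.
Start: joints at [1.267, 0.264, 1.604, -0, 1.274, -0.037], TCP at [0.178, 0.651, 0.231] pointing down, gripper open.
Joint ranges: [-2.63, 2.63], [-0.94, 2.18], [0.31, 2.57], [-1.31, 4.45], [0, 2.66], [-2.55, 2.55]. Speed limits (rad/s): [2.57, 2.57, 3.14, 3.14, 3.14, 3.14].

### API

Orientations are given as a rotation vector (axis times angle).
In Python, from workcell import bot, imaging gives the robot as it stands.
- The arm moves only by the tool step_arm, never from a script. Its argument "series" is a list of rows, each an object of numbers: "grip": the closure, from -1 (fully open) to 1 (shut); "x", "y", "z": the shift along the tool's x, y, z normalised to -1 to 1, where 1 is 500 mm; "ax", "ay", "az": the turn, a rotation vector about the tool's x, y, z normalised to -1 to 1, where 1 is 30 degrees. A call has 1 to 12 rows; each row is the pose to reach, as a shift and turn from the pose commanded when the call began, along the tool's axes at that moment; what a row does not reach only later rows make up. A row lasts 1/10 s, in which the tool goes at most 50 mm and 8.59 degrees, less where a joint would pass 70% of its speed; a pose out of reach is approached as far as the arm can. A call with a number of a shift or a turn outside -1 to 1 is refused whole. A call with a gripper value outside its range is refused whole. The fingers move at their own pace and stop on an object; "force" is the grip in N (left out, the last holds). Time passes only in rows, so rows that repeat a pose let the fingers close. It gives the time, the measured TCP pose, the force, the opening and the grip force at its end, in the units of the state.
- bot.read_state(): the state, without advancing time (a new reading comes with each control period).
- imaging.read_camera(name): name is "scene" or "top" or "wrist"; returns a dict with "img" (420x560x3 uint8, red, green, blue), "fx", "fy", "cx", "cy" (pixels), "R" (3x3) and "t" (3): a world point X has camera coordinates R X + t. Camera axes: x right, y down, z forward; pixel columns grow to the right and rows downward; lengths in m; the calibration is good to about 2 mm. A picture is of the moment at which its call begins. There is no depth.
- bot.finish_job(): hands the job in; it is judged then, once.
The state is a dict: "time": time; "q": joint angles; "joint_vel": joint speeds; "joint_torque": joint torques, N m; "tool_pos": TCP position; "tcp_rot": TCP orientation; "wrist_force": force on the tool from outside, world axes, zero at the start; "torque": the same for the moment, N m; "width": opening from 0.0 (shut) to 1.0 (fully open); "grip_force": force on a finger pad.
Only numpy, scipy, OpenCV 4.12 (cv2) and the standard library are available. Lean on these libraries where they do the work, as an engineer would, in place of code of your own. Each camera call takes 0.05 s, during which the arm holds its last target. There are 200 camera calls.

## Working session

There is one attempt and no reset: what is moved stays moved. The work goes in short steps, Python scripts to look and compute and a tool call to move; the robot and the scene stay as the last step left them, time stands still between calls to the robot, and variables do not carry over. Pictures are saved under pics/ and viewed, at most 10 in all, crops included, and the job is handed in when it is done.

Besides the shell and the picture viewer there is one more tool, called after "Request:" as name([rows], argument=value, ...), one row to a line, values as JSON. step_arm: Moves the arm, as the interface text tells. Scaled input: -1 to 1 covers 500 mm each way for a shift and 30 degrees each way for a turn. Its arguments: {"type":"object","properties":{"series":{"type":"array","items":{"type":"object","properties":{"grip":{"type":"number"},"x":{"type":"number","minimum":-1,"maximum":1},"y":{"type":"number","minimum":-1,"maximum":1},"z":{"type":"number","minimum":-1,"maximum":1},"ax":{"type":"number","minimum":-1,"maximum":1},"ay":{"type":"number","minimum":-1,"maximum":1},"az":{"type":"number","minimum":-1,"maximum":1}}}},"force":{"type":"number"}},"required":["series"]}

```bash
mkdir -p pics; ls
cat > h.py <<'E'
import numpy as np, cv2
from workcell import bot, imaging
from scipy.spatial.transform import Rotation as Ro
def snap(n,f):
    c=imaging.read_camera(n); cv2.imwrite('pics/'+f,c['img'][:,:,::-1]); 
    np.savez('pics/'+f+'.npz',**c); return c
def load(f): return dict(np.load('pics/'+f+'.npz'))
def ray(c,u,v,z):
    "world point on pixel ray at height z"
    R,t=c['R'],c['t']; d=R.T@np.array([(u-c['cx'])/c['fx'],(v-c['cy'])/c['fy'],1]); o=-R.T@t
    return o+d*(z-o[2])/d[2]
def proj(c,X):
    p=c['R']@np.asarray(X,float)+c['t']; return np.array([c['fx']*p[0]/p[2]+c['cx'],c['fy']*p[1]/p[2]+c['cy']])
def toolshift(target):
    s=bot.read_state(); R=Ro.from_rotvec(s['tcp_rot'])
    return R.inv().apply(np.asarray(target)-s['tool_pos'])/0.5
E
python3 - <<'E'
from h import *
for n in ('top','scene'):
    c=snap(n,n+'0.png'); print(n,c['fx'],c['cx'],c['cy'],(-c['R'].T@c['t']).round(3))
s=bot.read_state(); print(s); print(Ro.from_rotvec(s['tcp_rot']).as_matrix().round(3))
E
```

```text
pics
top 510.89949058262346 290.4565141048084 208.12116534964733 [ 0.45  -0.006  1.085]
scene 400.3809682500777 279.89277003341715 207.03054603938347 [ 1.003 -0.101  0.59 ]
{'time': 0.1, 'q': array([ 1.26709004e+00,  2.64683669e-01,  1.60526982e+00, -4.13269292e-05,
        1.27369509e+00, -3.69216689e-02]), 'joint_vel': array([-0.00166615, -0.00023019, -0.00378018, -0.00133193, -0.00038099,
        0.00029866]), 'joint_torque': array([ 3.19650071e-04, -5.16706324e+01, -3.68589735e+01, -4.59251154e-06,
        6.36198762e-03, -1.69038628e-05]), 'tool_pos': array([0.17777835, 0.65046888, 0.23006509]), 'tcp_rot': array([-0.41776236, -3.11337824,  0.00319292]), 'wrist_force': array([ 0.55961443, -0.69119781, -0.89392111]), 'torque': array([-0.00114361, -0.00322412, -0.00441222]), 'grip_force': 0.0, 'width': 1.002107275885861}
[[-0.965  0.264 -0.001]
 [ 0.264  0.965 -0.002]
 [ 0.    -0.002 -1.   ]]
```

View pics/top0.png

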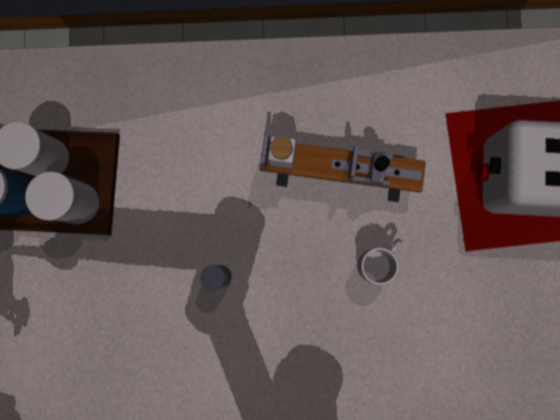

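View pics/scene0.png

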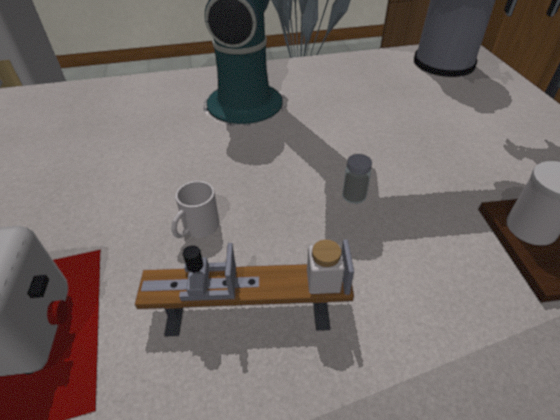

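The top view shows the knob near (381,162), the rack running from (262,155) to (424,177), the square jar lid at (281,148), the round jar at about (213,277) and the mug at (379,266). The scene view agrees, with the jar at (357,178) and the knob at (193,258). I'll enlarge the key regions.

Run:
```python
from h import *
c=load('top0.png')
im=c['img'][:,:,::-1]
a=im[120:210,250:440]; b=im[240:310,180:270]
g=lambda x:np.clip(255*(x/255.)**.6,0,255).astype(np.uint8)
A=cv2.resize(g(a),None,fx=4,fy=4,interpolation=cv2.INTER_CUBIC)  #760x360
B=cv2.resize(g(b),None,fx=3.4,fy=3.4,interpolation=cv2.INTER_CUBIC) #306x238
s=load('scene0.png')['img'][:,:,::-1][140:210,330:385]
S=cv2.resize(g(s),None,fx=3.4,fy=3.4,interpolation=cv2.INTER_CUBIC)
o=np.zeros((600,760,3),np.uint8); o[:360]=A; o[361:361+B.shape[0],:B.shape[1]]=B; o[361:361+S.shape[0],320:320+S.shape[1]]=S
cv2.imwrite('pics/crop1.png',o)
for n,u,v,z in [('jarlid',213,277,.095),('knobtop',381,162,.15),('sqlid',281,148,.146),('mug',379,266,.085)]: print(n,ray(c,u,v,z).round(4))
```

```text
jarlid [0.4278 0.1713 0.095 ]
knobtop [ 0.631  -0.1533  0.15  ]
sqlid [0.6649 0.0312 0.146 ]
mug [ 0.4394 -0.1499  0.085 ]
```

View pics/crop1.png

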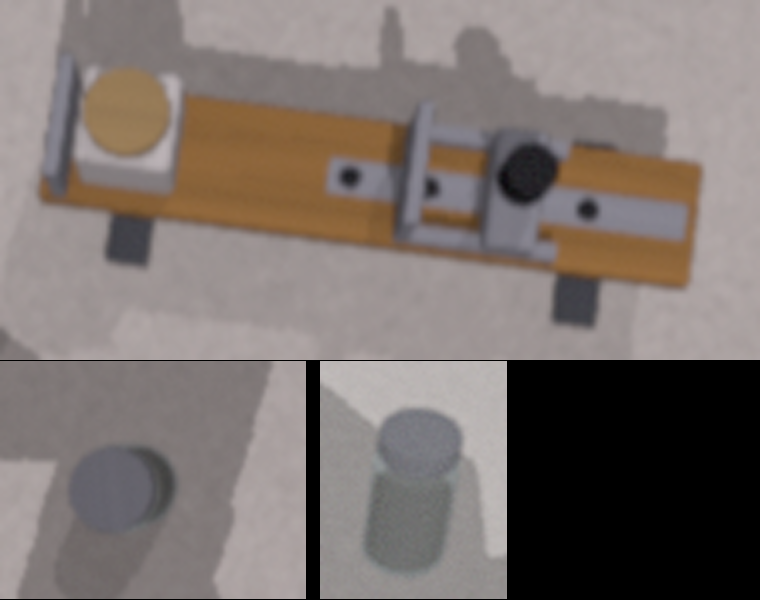

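The crop shows strip holes at crop (349,176), (431,187) and (588,208), plank corners at (40,200), (688,286) and (700,163), the knob top at (527,170) and the round jar's lid at (112,488). I'll fit the rack pose from these.

Run:
```python
from h import *
from scipy.optimize import least_squares
c=load('top0.png')
P=[((0,.010,.071),(349,176)),((0,-.030,.071),(431,187)),((0,-.110,.071),(588,208)),((-.032,.165,.07),(40,200)),((-.032,-.165,.07),(688,286)),((.032,-.165,.07),(700,163)),((0,-.07,.15),(527,170))]
f=lambda p,X:np.array([p[0]+np.cos(p[2])*X[0]-np.sin(p[2])*X[1],p[1]+np.sin(p[2])*X[0]+np.cos(p[2])*X[1],X[2]])
r=lambda p:np.concatenate([proj(c,f(p,X))-np.array([250+(u+.5)/4-.5,120+(v+.5)/4-.5]) for X,(u,v) in P])
s=least_squares(r,[.64,-.07,0],loss='soft_l1',f_scale=.5); p=s.x
print(p,np.degrees(p[2]),r(p).reshape(-1,2).round(1))
for n,X in dict(slot=(0,.059,.07),knob=(0,-.07,.133),hole=(0,-.03,.07),sq=(0,.121,.108)).items(): print(n,f(p,X).round(4), np.hypot(*f(p,X)[:2]))
np.save('rack.npy',p)
q=ray(c,212.9,277.4,.095);print('jar',q,np.hypot(*q[:2]))
```

```text
[ 0.64369107 -0.08701782 -0.16865174] -9.663032725873554 [[-0.1  0.3]
 [-0.8  0.2]
 [-0.3  0.2]
 [-1.3 -0.2]
 [ 0.3  0.2]
 [ 0.9 -0.4]
 [ 1.1 -0.7]]
slot [ 0.6536 -0.0289  0.07  ] 0.6542310482689097
knob [ 0.6319 -0.156   0.133 ] 0.650917458419152
hole [ 0.6387 -0.1166  0.07  ] 0.6492107040450655
sq [0.664  0.0323 0.108 ] 0.6647847887891165
jar [0.42702122 0.17153874 0.095     ] 0.4601876353480394
```

Request:
step_arm([
  {"x": -0.73, "y": -0.79, "z": 0.06, "az": 1, "grip": -1},
  {"x": -0.73, "y": -0.79, "z": 0.06, "az": 1, "grip": -1},
  {"x": -0.73, "y": -0.79, "z": 0.06, "az": 1, "grip": -1},
  {"x": -0.73, "y": -0.79, "z": 0.06, "az": 1, "grip": -1},
  {"x": -0.73, "y": -0.79, "z": 0.06, "az": 1, "grip": -1},
  {"x": -0.73, "y": -0.79, "z": 0.06, "az": 1, "grip": -1},
  {"x": -0.73, "y": -0.79, "z": 0.06, "az": 1, "grip": -1},
  {"x": -0.73, "y": -0.79, "z": 0.06, "az": 1, "grip": -1},
  {"x": -0.73, "y": -0.79, "z": 0.06, "az": 1, "grip": -1},
  {"x": -0.73, "y": -0.79, "z": 0.06, "az": 1, "grip": -1},
  {"x": -0.73, "y": -0.79, "z": 0.06, "az": 1, "grip": -1},
  {"x": -0.73, "y": -0.79, "z": 0.06, "az": 1, "grip": -1},
])

```text
validation failed for argument at $.se...
```

Request:
step_arm([
  {"az": 1},
  {"az": 1},
  {"az": 1},
  {"az": 1},
  {"az": 1},
])

```text
validation failed for argument at $.se...
```

```bash
cat >> h.py <<'E'
def status(target=None):
    s=bot.read_state(); R=Ro.from_rotvec(s['tcp_rot']).as_matrix(); p=np.load('rack.npy')
    a=np.degrees(np.arctan2(R[1,1],R[0,1]))
    print('t',round(s['time'],2),'tcp',s['tool_pos'].round(4),'yawY',a.round(2),'tilt',R[:2,2].round(4),'az need',((a-np.degrees(p[2]))/30).round(3),'F',s['wrist_force'].round(1),'w',round(s['width'],3),'gf',round(s['grip_force'],1))
    if target is not None: print('shift',toolshift(target).round(4))
E
python3 - <<'E'
from h import *
c=snap('wrist','w1.png'); status([.427,.1715,.046])
E
```

```text
t 0.15 tcp [0.1778 0.6506 0.2302] yawY 74.71 tilt [-0.0005 -0.0017] az need 2.812 F [-0.8 -0.6  0.7] w 0.999 gf 0.0
shift [-0.7334 -0.7921  0.3698]
```

View pics/w1.png

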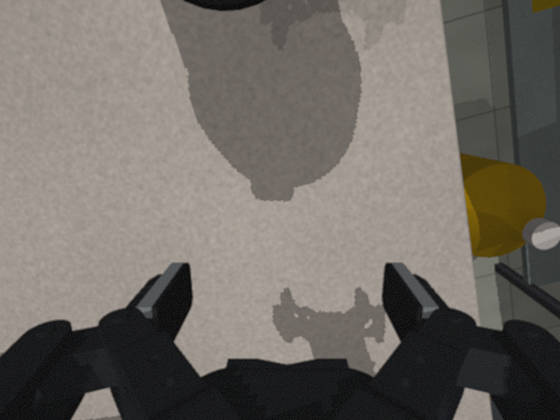

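Both calls were refused and the arm hasn't moved: the wrist picture shows bare table between the fingers at (175,300) and (400,300). Every field may be required in each row, so I'll test that with one row.

Request:
step_arm([
  {"x": -0.08, "y": -0.08, "z": 0, "ax": 0, "ay": 0, "az": 0.2, "grip": -1},
])

```text
time: 0.25
tool_pos: [0.2007, 0.6105, 0.23]
tcp_rot: [-0.577, -3.086, -0.002]
wrist_force: [1.7, -0.7, -0.8]
width: 0.999
grip_force: 0.0
```

Request:
step_arm([
  {"x": -0.74, "y": -0.65, "z": 0.06, "ax": 0, "ay": 0, "az": 1, "grip": -1},
  {"x": -0.74, "y": -0.65, "z": 0.06, "ax": 0, "ay": 0, "az": 1, "grip": -1},
  {"x": -0.74, "y": -0.65, "z": 0.06, "ax": 0, "ay": 0, "az": 1, "grip": -1},
  {"x": -0.74, "y": -0.65, "z": 0.06, "ax": 0, "ay": 0, "az": 1, "grip": -1},
  {"x": -0.74, "y": -0.65, "z": 0.06, "ax": 0, "ay": 0, "az": 1, "grip": -1},
  {"x": -0.74, "y": -0.65, "z": 0.06, "ax": 0, "ay": 0, "az": 1, "grip": -1},
  {"x": -0.74, "y": -0.65, "z": 0.06, "ax": 0, "ay": 0, "az": 1, "grip": -1},
  {"x": -0.74, "y": -0.65, "z": 0.06, "ax": 0, "ay": 0, "az": 1, "grip": -1},
  {"x": -0.74, "y": -0.65, "z": 0.06, "ax": 0, "ay": 0, "az": 1, "grip": -1},
  {"x": -0.74, "y": -0.65, "z": 0.06, "ax": 0, "ay": 0, "az": 1, "grip": -1},
  {"x": -0.74, "y": -0.65, "z": 0.06, "ax": 0, "ay": 0, "az": 1, "grip": -1},
  {"x": -0.74, "y": -0.65, "z": 0.06, "ax": 0, "ay": 0, "az": 1, "grip": -1},
])

```text
time: 1.45
tool_pos: [0.4295, 0.1697, 0.201]
tcp_rot: [-1.364, -2.829, 0.0]
wrist_force: [0.7, 0.7, -0.4]
width: 1.003
grip_force: 0.0
```

Request:
step_arm([
  {"x": 0, "y": 0, "z": 0, "ax": 0, "ay": 0, "az": 1, "grip": -1},
  {"x": 0, "y": 0, "z": 0, "ax": 0, "ay": 0, "az": 1, "grip": -1},
  {"x": 0, "y": 0, "z": 0, "ax": 0, "ay": 0, "az": 1, "grip": -1},
  {"x": 0, "y": 0, "z": 0, "ax": 0, "ay": 0, "az": 1, "grip": -1},
  {"x": 0, "y": 0, "z": 0, "ax": 0, "ay": 0, "az": 1, "grip": -1},
])

```text
time: 1.95
tool_pos: [0.4287, 0.1722, 0.2012]
tcp_rot: [-2.043, -2.386, -0.0]
wrist_force: [0.7, -0.3, -0.1]
width: 0.997
grip_force: 0.0
```

Request:
step_arm([
  {"x": 0, "y": 0, "z": 0, "ax": 0, "ay": 0, "az": 0.6, "grip": -1},
  {"x": 0, "y": 0, "z": 0, "ax": 0, "ay": 0, "az": 0.6, "grip": -1},
  {"x": 0, "y": 0, "z": 0, "ax": 0, "ay": 0, "az": 0.6, "grip": -1},
  {"x": 0, "y": 0, "z": 0, "ax": 0, "ay": 0, "az": 0.6, "grip": -1},
])

```text
time: 2.35
tool_pos: [0.4292, 0.1713, 0.2013]
tcp_rot: [-2.388, -2.041, -0.0]
wrist_force: [0.3, -0.8, -0.6]
width: 1.004
grip_force: 0.0
```

Run:
```python
from h import *
c=snap('wrist','w2.png'); status([.427,.1715,.046])
print(proj(c,[.427,.1715,.095]),[proj(c,[.427+.026*np.cos(a),.1715+.026*np.sin(a),.095]).round() for a in (0,1.57,3.14,4.71)])
```

```text
t 2.4 tcp [0.4292 0.1711 0.2013] yawY -9.01 tilt [-0.0001  0.0001] az need 0.022 F [0.5 1.2 0.6] w 1.001 gf 0.0
shift [ 0.     -0.0045  0.3105]
[283.95354709 209.33012805] [array([316., 204.]), array([279., 178.]), array([252., 214.]), array([289., 239.])]
```

View pics/w2.png

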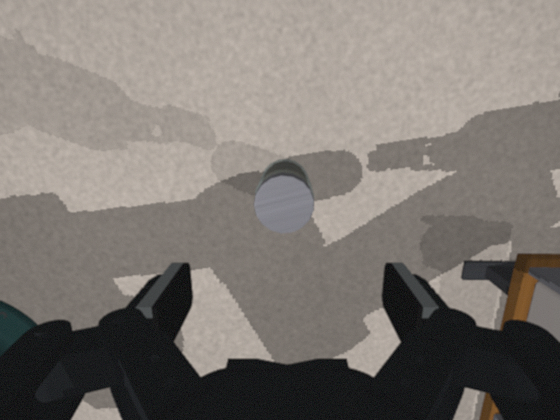

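The wrist view shows the lid at (284,204), about 5 px (4 mm) towards +y from the prediction at (284,209). I'll make a small correction, go down and grasp.

Request:
step_arm([
  {"x": 0.005, "y": -0.004, "z": 0.08, "ax": 0, "ay": 0, "az": 0.02, "grip": -1},
  {"x": 0.005, "y": -0.004, "z": 0.16, "ax": 0, "ay": 0, "az": 0.02, "grip": -1},
  {"x": 0.005, "y": -0.004, "z": 0.23, "ax": 0, "ay": 0, "az": 0.02, "grip": -1},
  {"x": 0.005, "y": -0.004, "z": 0.28, "ax": 0, "ay": 0, "az": 0.02, "grip": -1},
  {"x": 0.005, "y": -0.004, "z": 0.31, "ax": 0, "ay": 0, "az": 0.02, "grip": -1},
  {"x": 0.005, "y": -0.004, "z": 0.31, "ax": 0, "ay": 0, "az": 0.02, "grip": -1},
  {"x": 0.005, "y": -0.004, "z": 0.31, "ax": 0, "ay": 0, "az": 0.02, "grip": -1},
])

```text
time: 3.1
tool_pos: [0.428, 0.1735, 0.0465]
tcp_rot: [-2.403, -2.024, 0.0]
wrist_force: [-0.2, 0.6, 0.8]
width: 0.996
grip_force: 0.0
```

Request:
step_arm([
  {"x": 0, "y": 0, "z": 0, "ax": 0, "ay": 0, "az": 0, "grip": 0.2},
  {"x": 0, "y": 0, "z": 0, "ax": 0, "ay": 0, "az": 0, "grip": 1},
  {"x": 0, "y": 0, "z": 0, "ax": 0, "ay": 0, "az": 0, "grip": 1},
  {"x": 0, "y": 0, "z": 0, "ax": 0, "ay": 0, "az": 0, "grip": 1},
  {"x": 0, "y": 0, "z": 0, "ax": 0, "ay": 0, "az": 0, "grip": 1},
  {"x": 0, "y": 0, "z": 0, "ax": 0, "ay": 0, "az": 0, "grip": 1},
  {"x": 0, "y": 0, "z": 0, "ax": 0, "ay": 0, "az": 0, "grip": 1},
  {"x": 0, "y": 0, "z": 0, "ax": 0, "ay": 0, "az": 0, "grip": 1},
], force=40)

```text
time: 3.9
tool_pos: [0.4286, 0.1738, 0.0478]
tcp_rot: [2.404, 2.022, 0.003]
wrist_force: [-2.7, 0.2, 5.5]
width: 0.591
grip_force: 40.8
```

Request:
step_arm([
  {"x": 0, "y": 0, "z": -0.02, "ax": 0, "ay": 0, "az": 0, "grip": 1},
  {"x": 0, "y": 0, "z": -0.08, "ax": 0, "ay": 0, "az": 0, "grip": 1},
  {"x": 0, "y": 0, "z": -0.16, "ax": 0, "ay": 0, "az": 0, "grip": 1},
  {"x": 0, "y": 0, "z": -0.24, "ax": 0, "ay": 0, "az": 0, "grip": 1},
  {"x": 0, "y": 0, "z": -0.32, "ax": 0, "ay": 0, "az": 0, "grip": 1},
  {"x": 0, "y": 0, "z": -0.38, "ax": 0, "ay": 0, "az": 0, "grip": 1},
  {"x": 0, "y": 0, "z": -0.4, "ax": 0, "ay": 0, "az": 0, "grip": 1},
  {"x": 0, "y": 0, "z": -0.4, "ax": 0, "ay": 0, "az": 0, "grip": 1},
])

```text
time: 4.7
tool_pos: [0.4288, 0.1736, 0.248]
tcp_rot: [2.403, 2.021, 0.005]
wrist_force: [-0.3, 0.4, -2.6]
width: 0.589
grip_force: 43.1
```

Run:
```python
from h import *
status([.6536,-.0289,.25])
c=snap('scene','s2.png'); cv2.imwrite('pics/s2.png',c['img'][:,:,::-1])
s=bot.read_state(); print('tcp px',proj(c,s['tool_pos']))
```

```text
t 4.7 tcp [0.4288 0.1736 0.248 ] yawY -9.88 tilt [0.0035 0.0012] az need -0.007 F [-0.3  0.4 -2.6] w 0.589 gf 43.1
shift [-0.3218  0.5125 -0.0029]
tcp px [371.06795841  90.11190779]
```

View pics/s2.png

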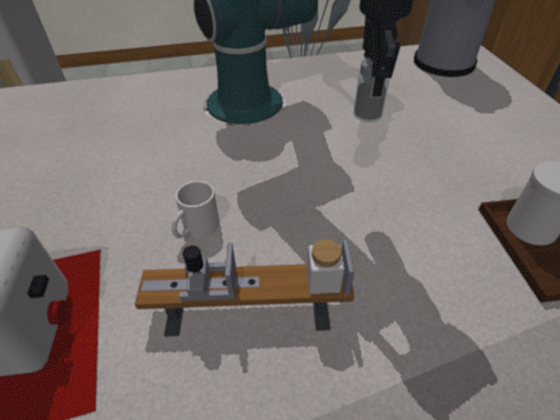

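The scene view shows the jar held upright in the gripper at (370,95), with the rack and mug undisturbed. Next I'll carry it above the slot.

Request:
step_arm([
  {"x": -0.02, "y": 0.03, "z": 0, "ax": 0, "ay": 0, "az": 0, "grip": 1},
  {"x": -0.06, "y": 0.09, "z": 0, "ax": 0, "ay": 0, "az": 0, "grip": 1},
  {"x": -0.1, "y": 0.16, "z": 0, "ax": 0, "ay": 0, "az": 0, "grip": 1},
  {"x": -0.145, "y": 0.23, "z": 0, "ax": 0, "ay": 0, "az": 0, "grip": 1},
  {"x": -0.19, "y": 0.3, "z": 0, "ax": 0, "ay": 0, "az": 0, "grip": 1},
  {"x": -0.23, "y": 0.37, "z": 0, "ax": 0, "ay": 0, "az": 0, "grip": 1},
  {"x": -0.27, "y": 0.43, "z": 0, "ax": 0, "ay": 0, "az": 0, "grip": 1},
  {"x": -0.3, "y": 0.48, "z": 0, "ax": 0, "ay": 0, "az": 0, "grip": 1},
  {"x": -0.322, "y": 0.512, "z": 0, "ax": 0, "ay": 0, "az": 0, "grip": 1},
  {"x": -0.322, "y": 0.512, "z": 0, "ax": 0, "ay": 0, "az": 0, "grip": 1},
  {"x": -0.322, "y": 0.512, "z": 0, "ax": 0, "ay": 0, "az": 0, "grip": 1},
])

```text
time: 5.85
tool_pos: [0.6508, -0.0293, 0.2426]
tcp_rot: [-2.402, -2.018, 0.007]
wrist_force: [-0.2, -0.2, -3.9]
width: 0.589
grip_force: 43.2
```

Request:
step_arm([
  {"x": 0, "y": 0, "z": 0.03, "ax": 0, "ay": 0, "az": 0, "grip": 1},
  {"x": 0, "y": 0, "z": 0.08, "ax": 0, "ay": 0, "az": 0, "grip": 1},
  {"x": 0, "y": 0, "z": 0.1, "ax": 0, "ay": 0, "az": 0, "grip": 1},
  {"x": 0, "y": 0, "z": 0.1, "ax": 0, "ay": 0, "az": 0, "grip": 1},
  {"x": 0, "y": 0, "z": 0.1, "ax": 0, "ay": 0, "az": 0, "grip": 1},
])

```text
time: 6.35
tool_pos: [0.6521, -0.0288, 0.196]
tcp_rot: [-2.404, -2.022, 0.001]
wrist_force: [-0.2, -0.9, -2.9]
width: 0.592
grip_force: 43.1
```

Run:
```python
from h import *
status([.6536,-.0289,.120])
w=snap('wrist','w3.png');s=snap('scene','s3.png')
g=lambda x:np.clip(255*(x/255.)**.7,0,255).astype(np.uint8)
W=w['img'][:,:,::-1]; S=cv2.resize(s['img'][180:320,130:370,::-1],None,fx=1.65,fy=1.65,interpolation=cv2.INTER_CUBIC)
o=np.zeros((600,800,3),np.uint8); W=cv2.resize(W,(480,360)); o[:360,:480]=g(W); o[365:365+S.shape[0],:S.shape[1]]=g(S); cv2.imwrite('pics/c3.png',o)
p=np.load('rack.npy'); f=lambda X:np.array([p[0]+np.cos(p[2])*X[0]-np.sin(p[2])*X[1],p[1]+np.sin(p[2])*X[0]+np.cos(p[2])*X[1],X[2]])
m=lambda q:((q-[130,180])*1.65+[0,365]).round()
t=bot.read_state()['tool_pos']
for n,X in dict(slot=f((0,.059,.07)),jarfoot_exp=t-[0,0,.0478],near=f((.032,.165,.07)),sqtop=f((0,.121,.146)),knobtop=f((0,-.07,.15)),hole=f((0,.01,.071))).items(): print(n,'scene crop',m(proj(s,X)),'wrist crop',(proj(w,X)*480/560).round())
```

```text
t 6.35 tcp [ 0.6521 -0.0288  0.196 ] yawY -9.85 tilt [-0.0007  0.0001] az need -0.006 F [-0.2 -0.9 -2.9] w 0.592 gf 43.1
shift [0.0003 0.0032 0.1521]
slot scene crop [253. 530.] wrist crop [247. 174.]
jarfoot_exp scene crop [252. 476.] wrist crop [247. 202.]
near scene crop [371. 555.] wrist crop [282.  60.]
sqtop scene crop [324. 476.] wrist crop [247. 115.]
knobtop scene crop [101. 481.] wrist crop [248. 342.]
hole scene crop [200. 531.] wrist crop [247. 219.]
```

View pics/c3.png

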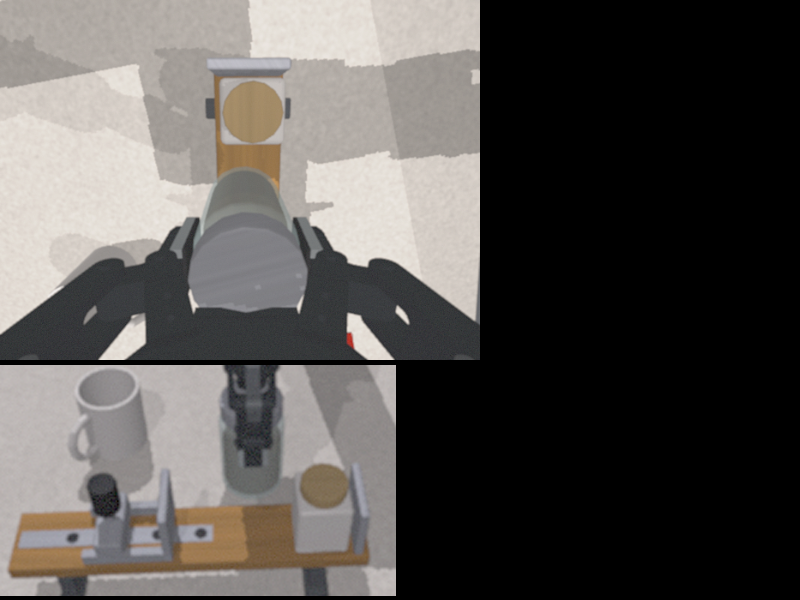

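The wrist view shows the plank's centre at crop column 249 (expected 247), and the held jar's lid at (248,270) clear of the square jar at (252,112). In the scene crop the jar hangs upright over the gap at (252,440), and the +10 mm hole is at (201,533) against a predicted (200,531). Alignment is good, so I'll lower it.

Request:
step_arm([
  {"x": 0, "y": 0.005, "z": 0.03, "ax": 0, "ay": 0, "az": 0, "grip": 1},
  {"x": 0, "y": 0.005, "z": 0.07, "ax": 0, "ay": 0, "az": 0, "grip": 1},
  {"x": 0, "y": 0.005, "z": 0.1, "ax": 0, "ay": 0, "az": 0, "grip": 1},
  {"x": 0, "y": 0.005, "z": 0.125, "ax": 0, "ay": 0, "az": 0, "grip": 1},
  {"x": 0, "y": 0.005, "z": 0.14, "ax": 0, "ay": 0, "az": 0, "grip": 1},
  {"x": 0, "y": 0.005, "z": 0.148, "ax": 0, "ay": 0, "az": 0, "grip": 1},
  {"x": 0, "y": 0.005, "z": 0.152, "ax": 0, "ay": 0, "az": 0, "grip": 1},
  {"x": 0, "y": 0.005, "z": 0.154, "ax": 0, "ay": 0, "az": 0, "grip": 1},
  {"x": 0, "y": 0.005, "z": 0.156, "ax": 0, "ay": 0, "az": 0, "grip": 1},
  {"x": 0, "y": 0.005, "z": 0.156, "ax": 0, "ay": 0, "az": 0, "grip": 1},
])

```text
time: 7.45
tool_pos: [0.6553, -0.0297, 0.1188]
tcp_rot: [2.404, 2.021, 0.001]
wrist_force: [-0.9, -0.2, -3.0]
width: 0.593
grip_force: 43.2
```

Request:
step_arm([
  {"x": 0, "y": 0, "z": 0.002, "ax": 0, "ay": 0, "az": 0, "grip": 1},
  {"x": 0, "y": 0, "z": 0.003, "ax": 0, "ay": 0, "az": 0, "grip": 1},
  {"x": 0, "y": 0, "z": 0.003, "ax": 0, "ay": 0, "az": 0, "grip": 1},
])

```text
time: 7.75
tool_pos: [0.6554, -0.0297, 0.118]
tcp_rot: [2.404, 2.021, 0.001]
wrist_force: [-2.0, 0.4, 2.7]
width: 0.59
grip_force: 43.6
```

Contact felt. Release and retreat.

Request:
step_arm([
  {"x": 0, "y": 0, "z": 0, "ax": 0, "ay": 0, "az": 0, "grip": -0.3},
  {"x": 0, "y": 0, "z": 0, "ax": 0, "ay": 0, "az": 0, "grip": -0.6},
  {"x": 0, "y": 0, "z": 0, "ax": 0, "ay": 0, "az": 0, "grip": -1},
  {"x": 0, "y": 0, "z": 0, "ax": 0, "ay": 0, "az": 0, "grip": -1},
  {"x": 0, "y": 0, "z": 0, "ax": 0, "ay": 0, "az": 0, "grip": -1},
  {"x": 0, "y": 0, "z": -0.04, "ax": 0, "ay": 0, "az": 0, "grip": -1},
  {"x": 0, "y": 0, "z": -0.1, "ax": 0, "ay": 0, "az": 0, "grip": -1},
  {"x": 0, "y": 0, "z": -0.18, "ax": 0, "ay": 0, "az": 0, "grip": -1},
  {"x": 0, "y": 0, "z": -0.22, "ax": 0, "ay": 0, "az": 0, "grip": -1},
  {"x": 0, "y": 0, "z": -0.22, "ax": 0, "ay": 0, "az": 0, "grip": -1},
])

```text
time: 8.75
tool_pos: [0.6578, -0.0299, 0.232]
tcp_rot: [2.4, 2.018, 0.01]
wrist_force: [0.8, -0.5, 0.6]
width: 1.002
grip_force: 0.0
```

Run:
```python
from h import *
status([.6319,-.156,.23])
```

```text
t 8.75 tcp [ 0.6578 -0.0299  0.232 ] yawY -9.88 tilt [ 0.0087 -0.0007] az need -0.007 F [ 0.8 -0.5  0.6] w 1.002 gf 0.0
shift [-0.2574 -0.0077  0.0037]
```

Request:
step_arm([
  {"x": -0.06, "y": 0, "z": 0, "ax": 0, "ay": 0, "az": 0, "grip": -1},
  {"x": -0.14, "y": 0, "z": 0, "ax": 0, "ay": 0, "az": 0, "grip": -1},
  {"x": -0.21, "y": -0.004, "z": 0, "ax": 0, "ay": 0, "az": 0, "grip": -1},
  {"x": -0.257, "y": -0.004, "z": 0, "ax": 0, "ay": 0, "az": 0, "grip": -1},
  {"x": -0.257, "y": -0.004, "z": 0, "ax": 0, "ay": 0, "az": 0, "grip": -1},
  {"x": -0.257, "y": -0.004, "z": 0, "ax": 0, "ay": 0, "az": 0, "grip": -1},
  {"x": -0.257, "y": -0.004, "z": 0, "ax": 0, "ay": 0, "az": 0, "grip": -1},
])

```text
time: 9.45
tool_pos: [0.6307, -0.155, 0.2258]
tcp_rot: [-2.403, -2.021, 0.001]
wrist_force: [0.5, -0.8, -0.4]
width: 1.001
grip_force: 0.0
```

Run:
```python
from h import *
status([.6319,-.156,.114])
w=snap('wrist','w4.png');s=snap('scene','s4.png')
g=lambda x:np.clip(255*(x/255.)**.7,0,255).astype(np.uint8)
W=w['img'][:,:,::-1]; S=cv2.resize(s['img'][200:340,130:370,::-1],None,fx=1.65,fy=1.65,interpolation=cv2.INTER_CUBIC)
o=np.zeros((600,800,3),np.uint8); W=cv2.resize(W,(480,360)); o[:360,:480]=g(W); o[365:365+S.shape[0],:S.shape[1]]=g(S); cv2.imwrite('pics/c4.png',o)
p=np.load('rack.npy'); f=lambda X:np.array([p[0]+np.cos(p[2])*X[0]-np.sin(p[2])*X[1],p[1]+np.sin(p[2])*X[0]+np.cos(p[2])*X[1],X[2]])
for n,X in dict(jartop=f((0,.059,.165)),sqtop=f((0,.121,.146)),knobtop=f((0,-.07,.15)),ktx=f((.013,-.07,.15)),kty=f((0,-.057,.15)),hole=f((0,.01,.071)),hole2=f((0,-.03,.071))).items(): print(n,'wrist crop',(proj(w,X)*480/560).round())
```

```text
t 9.45 tcp [ 0.6307 -0.155   0.2258] yawY -9.86 tilt [-0.0013  0.0009] az need -0.007 F [ 0.5 -0.8 -0.4] w 1.001 gf 0.0
shift [-0.0018  0.0031  0.2235]
jartop wrist crop [247.  11.]
sqtop wrist crop [247. -86.]
knobtop wrist crop [247. 190.]
ktx wrist crop [263. 190.]
kty wrist crop [247. 175.]
hole wrist crop [247.  93.]
hole2 wrist crop [247. 132.]
```

View pics/c4.png

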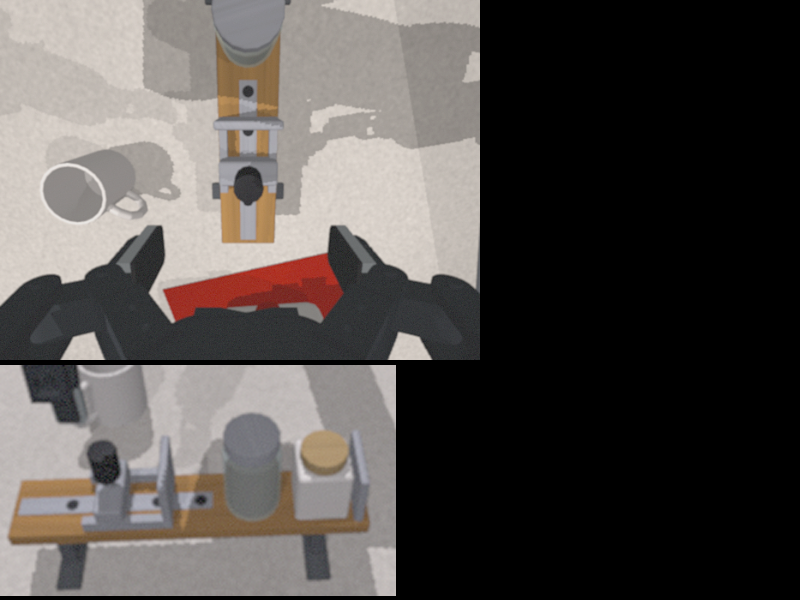

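Both jars stand on the rack, with the round jar between the square jar and the stop at scene crop (251,465). In the wrist crop the knob top is at (248,187) against a predicted (247,190), so it sits about 2 mm towards +y. Next is the descent onto the knob.

Request:
step_arm([
  {"x": 0.002, "y": 0.005, "z": 0.07, "ax": 0, "ay": 0, "az": 0, "grip": -1},
  {"x": 0.002, "y": 0.005, "z": 0.14, "ax": 0, "ay": 0, "az": 0, "grip": -1},
  {"x": 0.002, "y": 0.005, "z": 0.19, "ax": 0, "ay": 0, "az": 0, "grip": -1},
  {"x": 0.002, "y": 0.005, "z": 0.215, "ax": 0, "ay": 0, "az": 0, "grip": -1},
  {"x": 0.002, "y": 0.005, "z": 0.226, "ax": 0, "ay": 0, "az": 0, "grip": -1},
  {"x": 0.002, "y": 0.005, "z": 0.226, "ax": 0, "ay": 0, "az": 0, "grip": -1},
  {"x": 0.002, "y": 0.005, "z": 0.226, "ax": 0, "ay": 0, "az": 0, "grip": -1},
  {"x": 0.002, "y": 0.005, "z": 0.226, "ax": 0, "ay": 0, "az": 0, "grip": -1},
])

```text
time: 10.35
tool_pos: [0.635, -0.1557, 0.1158]
tcp_rot: [2.402, 2.02, 0.003]
wrist_force: [-0.1, 0.2, 0.0]
width: 1.001
grip_force: 0.0
```

Request:
step_arm([
  {"x": 0, "y": 0, "z": 0, "ax": 0, "ay": 0, "az": 0, "grip": 0.1},
  {"x": 0, "y": 0, "z": 0, "ax": 0, "ay": 0, "az": 0, "grip": 0.3},
  {"x": 0, "y": 0, "z": 0, "ax": 0, "ay": 0, "az": 0, "grip": 0.5},
  {"x": 0, "y": 0, "z": 0, "ax": 0, "ay": 0, "az": 0, "grip": 1},
  {"x": 0, "y": 0, "z": 0, "ax": 0, "ay": 0, "az": 0, "grip": 1},
  {"x": 0, "y": 0, "z": 0, "ax": 0, "ay": 0, "az": 0, "grip": 1},
  {"x": 0, "y": 0, "z": 0, "ax": 0, "ay": 0, "az": 0, "grip": 1},
  {"x": 0, "y": 0, "z": 0, "ax": 0, "ay": 0, "az": 0, "grip": 1},
  {"x": 0, "y": 0, "z": 0, "ax": 0, "ay": 0, "az": 0, "grip": 1},
], force=60)

```text
time: 11.25
tool_pos: [0.6327, -0.1552, 0.1142]
tcp_rot: [-2.404, -2.021, 0.002]
wrist_force: [-6.0, 1.3, 5.1]
width: 0.286
grip_force: 59.0
```

```bash
python3 -c "from h import *; status()"
```

```text
t 11.25 tcp [ 0.6327 -0.1552  0.1142] yawY -9.89 tilt [-0.0018  0.0003] az need -0.007 F [-6.   1.3  5.1] w 0.286 gf 59.0
```

Request:
step_arm([
  {"x": 0, "y": -0.003, "z": -0.006, "ax": 0, "ay": 0, "az": 0, "grip": 1},
  {"x": 0, "y": -0.003, "z": -0.012, "ax": 0, "ay": 0, "az": 0, "grip": 1},
  {"x": 0, "y": -0.003, "z": -0.018, "ax": 0, "ay": 0, "az": 0, "grip": 1},
  {"x": 0, "y": -0.003, "z": -0.024, "ax": 0, "ay": 0, "az": 0, "grip": 1},
  {"x": 0, "y": -0.003, "z": -0.03, "ax": 0, "ay": 0, "az": 0, "grip": 1},
  {"x": 0, "y": -0.003, "z": -0.032, "ax": 0, "ay": 0, "az": 0, "grip": 1},
  {"x": 0, "y": -0.003, "z": -0.032, "ax": 0, "ay": 0, "az": 0, "grip": 1},
  {"x": 0, "y": -0.003, "z": -0.032, "ax": 0, "ay": 0, "az": 0, "grip": 1},
])

```text
time: 12.05
tool_pos: [0.6324, -0.1551, 0.1298]
tcp_rot: [2.404, 2.021, 0.001]
wrist_force: [4.9, -1.8, -7.6]
width: 0.288
grip_force: 59.3
```

```bash
python3 -c "
from h import *; status()
p=np.load('rack.npy');print('rack y axis',-np.sin(p[2]),np.cos(p[2]))"
```

```text
t 12.05 tcp [ 0.6324 -0.1551  0.1298] yawY -9.88 tilt [ 0.0006 -0.0002] az need -0.007 F [ 4.9 -1.8 -7.6] w 0.288 gf 59.3
rack y axis 0.16785336802145057 0.9858119733721312
```

The lift held: 7.6 N matches the spring at about 16 mm. Now I'll slide 40 mm towards the jars.

Request:
step_arm([
  {"x": 0.005, "y": 0.0015, "z": 0, "ax": 0, "ay": 0, "az": 0, "grip": 1},
  {"x": 0.015, "y": 0.0015, "z": 0, "ax": 0, "ay": 0, "az": 0, "grip": 1},
  {"x": 0.025, "y": 0.0015, "z": 0, "ax": 0, "ay": 0, "az": 0, "grip": 1},
  {"x": 0.035, "y": 0.0015, "z": 0, "ax": 0, "ay": 0, "az": 0, "grip": 1},
  {"x": 0.045, "y": 0.0015, "z": 0, "ax": 0, "ay": 0, "az": 0, "grip": 1},
  {"x": 0.055, "y": 0.0015, "z": 0, "ax": 0, "ay": 0, "az": 0, "grip": 1},
  {"x": 0.065, "y": 0.0015, "z": 0, "ax": 0, "ay": 0, "az": 0, "grip": 1},
  {"x": 0.073, "y": 0.0015, "z": 0, "ax": 0, "ay": 0, "az": 0, "grip": 1},
  {"x": 0.078, "y": 0.0015, "z": 0, "ax": 0, "ay": 0, "az": 0, "grip": 1},
  {"x": 0.08, "y": 0.0015, "z": 0, "ax": 0, "ay": 0, "az": 0, "grip": 1},
  {"x": 0.08, "y": 0.0015, "z": 0, "ax": 0, "ay": 0, "az": 0, "grip": 1},
  {"x": 0.08, "y": 0.0015, "z": 0, "ax": 0, "ay": 0, "az": 0, "grip": 1},
])

```text
time: 13.25
tool_pos: [0.6393, -0.1154, 0.1296]
tcp_rot: [-2.404, -2.021, 0.0]
wrist_force: [0.6, 0.6, -9.0]
width: 0.287
grip_force: 59.2
```

Run:
```python
from h import *
status()
w=snap('wrist','w5.png');s=snap('scene','s5.png')
d=bot.read_state()['tool_pos'][:2]-np.array([.6326,-.1552]); print('travel mm',1e3*d@[.1679,.9858],1e3*d@[.9858,-.1679])
g=lambda x:np.clip(255*(x/255.)**.7,0,255).astype(np.uint8)
S=cv2.resize(s['img'][200:340,130:370,::-1],None,fx=3.3,fy=3.3,interpolation=cv2.INTER_CUBIC)
cv2.imwrite('pics/c5.png',g(S))
```

```text
t 13.25 tcp [ 0.6393 -0.1154  0.1296] yawY -9.89 tilt [-0.0008  0.0009] az need -0.008 F [ 0.6  0.6 -9. ] w 0.287 gf 59.2
travel mm 40.39902806145097 -0.024676127532633336
```

View pics/c5.png

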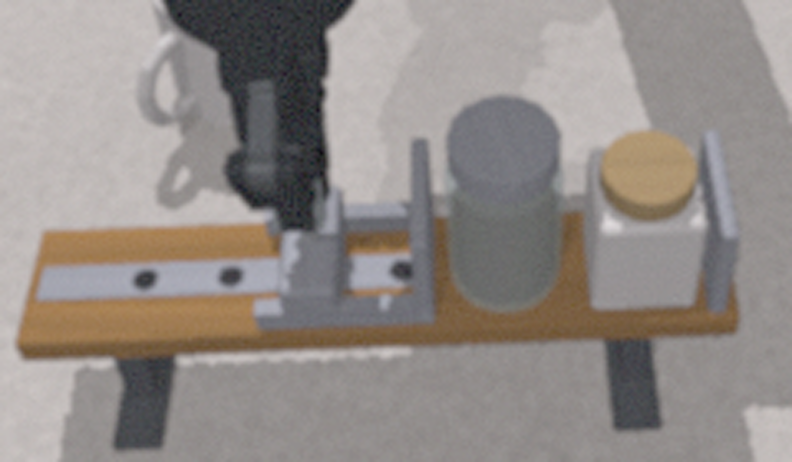

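The stop has moved one pitch: the -110 and -70 mm holes show at (145,278) and (230,275), the +10 mm hole at (402,270), and the jars stand clear of the plate. Next I'll lower the pin into the hole.

Request:
step_arm([
  {"x": 0, "y": 0, "z": 0.006, "ax": 0, "ay": 0, "az": 0, "grip": 1},
  {"x": 0, "y": 0, "z": 0.012, "ax": 0, "ay": 0, "az": 0, "grip": 1},
  {"x": 0, "y": 0, "z": 0.018, "ax": 0, "ay": 0, "az": 0, "grip": 1},
  {"x": 0, "y": 0, "z": 0.023, "ax": 0, "ay": 0, "az": 0, "grip": 1},
  {"x": 0, "y": 0, "z": 0.028, "ax": 0, "ay": 0, "az": 0, "grip": 1},
  {"x": 0, "y": 0, "z": 0.031, "ax": 0, "ay": 0, "az": 0, "grip": 1},
  {"x": 0, "y": 0, "z": 0.032, "ax": 0, "ay": 0, "az": 0, "grip": 1},
  {"x": 0, "y": 0, "z": 0.032, "ax": 0, "ay": 0, "az": 0, "grip": 1},
  {"x": 0, "y": 0, "z": 0.032, "ax": 0, "ay": 0, "az": 0, "grip": 1},
])

```text
time: 14.25
tool_pos: [0.6394, -0.1158, 0.1142]
tcp_rot: [-2.404, -2.021, 0.001]
wrist_force: [-3.8, 3.2, -0.7]
width: 0.289
grip_force: 60.1
```

Request:
step_arm([
  {"x": 0, "y": 0, "z": 0.002, "ax": 0, "ay": 0, "az": 0, "grip": 1},
  {"x": 0, "y": 0, "z": 0.003, "ax": 0, "ay": 0, "az": 0, "grip": 1},
  {"x": 0, "y": 0, "z": 0.003, "ax": 0, "ay": 0, "az": 0, "grip": 1},
  {"x": 0, "y": 0, "z": 0.003, "ax": 0, "ay": 0, "az": 0, "grip": 1},
])

```text
time: 14.65
tool_pos: [0.6395, -0.1159, 0.1142]
tcp_rot: [-2.405, -2.022, 0.0]
wrist_force: [-7.1, 2.4, 5.8]
width: 0.289
grip_force: 60.9
```

```bash
python3 -c "from h import *; status()"
```

```text
t 14.65 tcp [ 0.6395 -0.1159  0.1142] yawY -9.88 tilt [-0.0002 -0.0001] az need -0.007 F [-7.1  2.4  5.8] w 0.289 gf 60.9
```

The pin has bottomed at the original home height (TCP z 0.1142) and carries a 5.8 N downward push. One last look before handing in.

Run:
```python
from h import *
s=snap('scene','s6.png')
cv2.imwrite('pics/c6.png',cv2.resize(s['img'][170:340,130:370,::-1],None,fx=3.3,fy=3.3,interpolation=cv2.INTER_CUBIC))
```

```text
(no output)
```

View pics/c6.png

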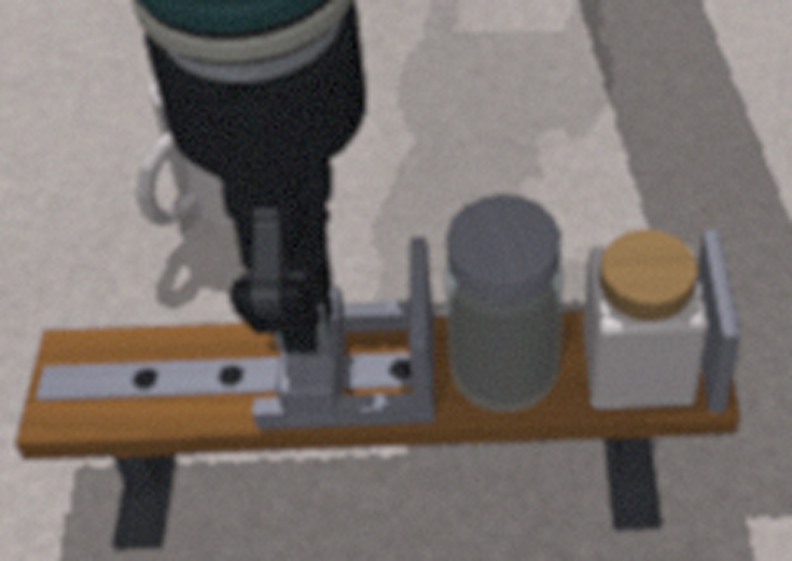

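The round jar at (503,300) and the square jar at (645,320) both stand on the rack. The gripper holds the knob down over the -30 mm hole.

```bash
python3 -c "from h import *; print(bot.finish_job())"
```

```text
the job is handed in; nothing more can be done
None
```

I handed the job in at about 14.7 s: the round jar stands in the slot and the stop is one hole on with its pin fully down. The gripper still holds the knob, both jars are on the rack, and the mug was not touched. The hand-in returned no verdict.

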